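Make up the bilge pump spares caddy

ROBOT

A 6-joint arm with a two-finger parallel gripper is mounted at the origin on the work surface. World frame = base frame: x ahead of the robot, y to its left, z up, the work surface at z = 0. Lengths are in mm, angles in degrees, forces in N, time in s.
With the tool pointing down it reaches from about 300 to 850 mm from the base axis. Payload 4.2 kg.
Tool frame: the origin (TCP) lies midway between the tips of the shut fingers; the grasp point (between the pads) lies 19 mm behind it; z points along the fingers, y is the line along which they close (so a half turn about z gives the same grasp; the last joint's range is limited). The gripper opens to 91 mm and grips with 3 to 60 N. Pads are 32 mm wide; open, the fingers measure 118 mm over their backs; the gripper's body (76 mm by 178 mm) begins 60 mm behind the grasp point.
Start: joints at [-67.265, 18.312, 89.639, -0, 72.044, -1.146], TCP at [232.786, -525.789, 213.976] pointing down, gripper open.
Joint ranges: [-177.97, 177.97], [-48.28, 115.42], [12.27, 149.76], [-77.06, 257.06], [2.81, 150.46], [-146.56, 146.56]. Speed limits (degrees/s): [147.25, 147.25, 180, 180, 180, 180].

INTERFACE

Orientations are given as [roll, pitch, yaw] about the fixed x, y, z axes, in that order (R = Rz(yaw) Ry(pitch) Rx(roll)).
In Python, from workcell import env gives the robot as it stands.
- The arm moves only by the shell command python3 -m jog 'ROWS' [FORCE]. ROWS is a JSON object of lists of equal length, an entry for each row: "jaw": the finger opening in mm, from 0 to 91.2; "slide": the shift along the tool's x, y, z in units of 30 mm (1.0 is 30 mm), a list of three; "spin": the turn about the tool's z in units of 8 degrees (1.0 is 8 degrees). In form: {"jaw": [jaw, ...], "slide": [[dx, dy, dz], ...], "spin": [spin, ...]}. A call has 1 to 10 rows; each row shifts and turns the commanded pose from where the row before left it, along the tool's axes as they then stand; what a row does not reach is not made up. A row lasts 1/10 s, in which the tool goes at most 50 mm and 8.59 degrees, less where a joint would pass 70% of its speed; a pose out of reach is approached as far as the arm can. A call is refused whole if a number of a shift passes 1 or a number of a turn 1, either way. A call with a gripper value outside its range is refused whole. The fingers move at their own pace and stop on an object; FORCE is the grip in N (left out, the last holds). Time passes only in rows, so rows that do not move let the fingers close. It gives the time, the measured TCP pose, the force, the opening and the grip force at its end, in the units of the state.
- env.state(): the state, without advancing time (a new reading comes with each control period).
- env.grab_frame(name): name is "side" or "top" or "wrist"; returns the picture (480x640x3 uint8, red, green, blue); there is no depth.
- env.camera_model(name): a dict with "fx", "fy", "cx", "cy" (pixels), "D" ([k1, k2, p1, p2, k3] as OpenCV has them; the pictures are not rectified), "camera_from_world" (4x4, takes a point from world to camera coordinates). Camera axes: x right, y up, looking along -z (the intrinsics and any distortion apply to the point x, -y, -z); pixel columns grow to the right and rows downward; lengths in mm; the calibration is good to about 2 mm. A picture is of the moment at which its call begins: read the wrist's pose just before it. camera_model takes no time and is no camera call; for the wrist camera it gives the pose at the moment of the call.
- env.job_done(): hands the job in; it is judged then, once.
The state is a dict: "time_s": time; "qpos": joint angles; "qvel": joint speeds; "effort": joint torques, N m; "ee_pos": TCP position; "ee_rot": TCP orientation; "force": force on the tool from outside, world axes, zero at the start; "torque": the same for the moment, N m; "gripper_width": finger opening in mm; "gripper_force": force on a finger pad.
Only numpy, scipy, OpenCV 4.12 (cv2) and the standard library are available. Lean on these libraries where they do the work, as an engineer would, in place of code of your own. Each camera call takes 0.05 s, during which the arm holds its last target. There are 200 camera calls.

TASK

Make up the bilge pump spares caddy: put the bronze gland with the two bolt ears, the longer of the two green studs, the copper float ball and the white porcelain switch base each fully home in the wooden seat shaped for it (gland flat over the spigot with its collar up, stud lying in both V blocks, ball's foot down inside the round ring, switch base flat and right way up inside the square frame). Set the porcelain down gently in its seat rather than dropping it, and leave the round bronze bush and the short stud where they lie.

Things in the scene. Friction and masses are not known exactly. Their poses are not given: they have to be found in the camera images.
- gland: Cast bronze pump gland: flange 12 mm thick with two bolt ears, left and right (84 mm across the ears, 36 mm wide) and, upright in its middle, a round collar 40 mm in outside diameter, top 40 mm above the underside, with a 26 mm bore right through. Origin: centre of the underside; x through the ears, z up. 0.3 to 0.55 kg. On the shelf, right of the robot, any yaw.
- bush: Look-alike, stays: bronze bush with the same collar (40 mm diameter, 40 mm high, 26 mm bore) but a plain round flange, 56 mm in diameter and 12 mm thick, no ears. Origin: centre of the underside, z up. On the shelf, right of the robot, any yaw.
- long_stud: Green painted steel stud, lying, 96 mm long: square middle 22 x 22 mm, 30 mm long, and round 18 mm ends. Origin: its very centre, on its axis, 11 mm above the shelf as it lies; x along its length. Same end for end. 0.19 to 0.32 kg. On the shelf, right of the robot, any yaw.
- short_stud: Look-alike, stays: the same green stud but only 60 mm long (square middle 22 x 22 mm, 30 mm long, round 18 mm ends). Origin: its very centre, 11 mm above the shelf; x along its length. On the shelf, right of the robot, any yaw.
- float_ball: Copper float ball, 50 mm in diameter, standing on a short foot 26 mm in diameter; ball centre 30 mm, top 56 mm above the underside of the foot. Origin: centre of the foot's underside, z up. 80 g. On the shelf, right of the robot, any yaw.
- switch_base: White porcelain switch base: square block 50 x 50 x 24 mm with a low round boss (38 mm diameter, to 32 mm high) and two brass contacts (to 36 mm) on top. Origin: centre of the underside; x and y square to its sides, z up. About 0.13 kg. On the shelf, right of the robot, any yaw.
- gland_seat: Gland seat: one upright wooden spigot in mid pad, 10 mm in diameter, top 18 mm above the origin; it enters the gland's bore. Seated: gland flat on the pad, underside 4 mm above the origin, any yaw. Fixed on a 96 x 96 x 4 mm pad, one of four 104 mm apart (2 x 2) in a grey caddy 220 mm square with walls 15 mm high. Origin: centre of pad underside, 4 mm above the shelf, z up.
- stud_seat: Long stud's seat: two wooden V blocks 38 mm either side of centre along its x, each 12 mm thick, 40 mm wide, V bottom 12 mm and top 22 mm above the origin. Seated: stud along x, either way, centre about 22 mm up. On a 96 x 96 x 4 mm pad, one of four 104 mm apart (2 x 2) in a grey caddy 220 mm square with walls 15 mm high. Origin: centre of pad underside, 4 mm above the shelf, z up.
- ball_seat: Float ball's seat: round wooden ring, 44 mm inside, 60 mm outside diameter, top 10 mm above the origin. Seated: foot on the pad inside the ring, underside 4 mm above the origin. Fixed on a 96 x 96 x 4 mm pad, one of four 104 mm apart (2 x 2) in a grey caddy 220 mm square with walls 15 mm high. Origin: centre of pad underside, 4 mm above the shelf, z up.
- switch_seat: Switch base's seat: square wooden frame, 66 mm inside, 76 mm outside, sides along x and y, top 10 mm above the origin. Seated: base flat on the pad in the frame, underside 4 mm above the origin. Fixed on a 96 x 96 x 4 mm pad, one of four 104 mm apart (2 x 2) in a grey caddy 220 mm square with walls 15 mm high. Origin: centre of pad underside, 4 mm above the shelf, z up.
Not all that is in view belongs to the job. What is shaped like the long_stud but blue is not meant.

How it is judged:
By the outcome, as a careful person would: the job done as asked, in the order asked, and still so for the second after the job is handed in, with the robot touching nothing.
It also fails if it takes over 102 s, if anything falls off the work surface, if the arm or the gripper's body presses on something with over 40 N, if the wrist force passes 120 N, or if a joint passes its speed limit or range.

## Working session

There is one attempt and no reset: what is moved stays moved. The work goes in short steps, Python scripts to look and compute and a shell command to move; the robot and the scene stay as the last step left them, time stands still between calls to the robot, and variables do not carry over. Pictures are saved under pics/ and viewed, at most 18 in all, crops included, and the job is handed in when it is done.

```bash
ls; mkdir -p pics; python3 - <<'E'
from workcell import env
import cv2
for n in("top","side"):
    f=env.grab_frame(n); cv2.imwrite(f"pics/{n}0.png",f[:,:,::-1])
    m=env.camera_model(n); print(n,m)
print(env.state())
E
```

```text
pics
top {'fx': 554.0225792902784, 'fy': 554.0225792902784, 'cx': 316.59739609647966, 'cy': 247.49727393396125, 'D': array([-0.13322346,  0.        ,  0.        ,  0.        ,  0.        ]), 'camera_from_world': array([[ 1.88692459e-02, -9.99760451e-01, -1.10901419e-02,
        -2.81341097e+01],
       [ 9.95961618e-01,  1.78214537e-02,  8.79934690e-02,
        -6.01843370e+02],
       [-8.77747478e-02, -1.27057261e-02,  9.96059315e-01,
        -1.21206353e+03],
       [ 0.00000000e+00,  0.00000000e+00,  0.00000000e+00,
         1.00000000e+00]])}
side {'fx': 445.51358028371476, 'fy': 445.51358028371476, 'cx': 318.0187951933508, 'cy': 243.61639001650153, 'D': array([0.01562946, 0.        , 0.        , 0.        , 0.        ]), 'camera_from_world': array([[ 9.68903688e-01, -2.47351541e-01, -6.54659231e-03,
        -5.58495168e+02],
       [ 1.39020034e-01,  5.22288960e-01,  8.41360608e-01,
        -1.22196877e+02],
       [-2.04692630e-01, -8.16107504e-01,  5.40434519e-01,
        -8.12462703e+02],
       [ 0.00000000e+00,  0.00000000e+00,  0.00000000e+00,
         1.00000000e+00]])}
{'time_s': 0.1, 'qpos': array([-6.72641843e+01,  1.83492630e+01,  8.96991313e+01, -1.91600326e-03,
        7.20440848e+01, -1.14737043e+00]), 'qvel': array([-0.006125  , -0.04800237, -0.13386831, -0.03609386, -0.09463365,
        0.00564188]), 'effort': array([ 2.50730828e-06, -4.13334274e+01, -2.32510114e+01,  7.28705549e-02,
        4.21198178e-02, -5.60488650e-05]), 'ee_pos': array([ 232.60614819, -525.36008444,  213.19340332]), 'ee_rot': array([-1.79907503e+02, -3.04433969e-05,  2.38837782e+01]), 'force': array([-0.0372013 ,  0.05321766, -0.47305976]), 'torque': array([0.00126375, 0.02084108, 0.01225089]), 'gripper_force': 0.0, 'gripper_width': 91.05102312109696}
```

View pics/top0.png

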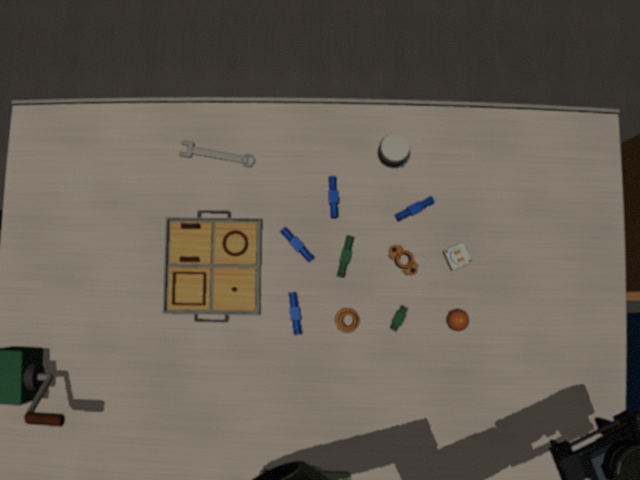

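View pics/side0.png

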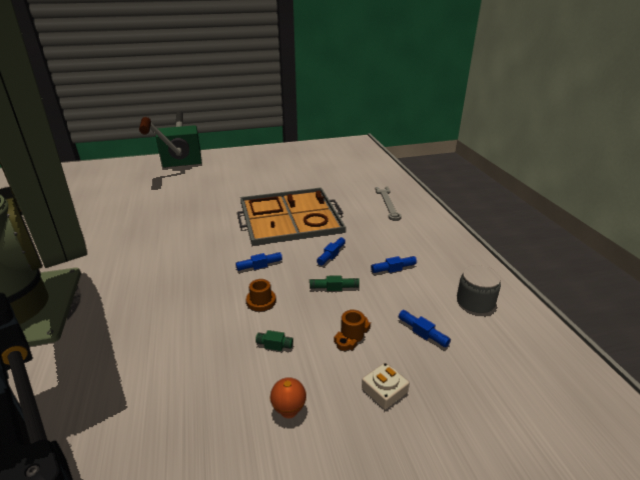

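```bash
cat > h.py <<'E'
from workcell import env
import cv2, numpy as np
def ray(m,uv):
    K=np.array([[m["fx"],0,m["cx"]],[0,m["fy"],m["cy"]],[0,0,1]])
    p=cv2.undistortPoints(np.array(uv,float).reshape(-1,1,2),K,m["D"])[:,0]
    d=np.c_[p[:,0],-p[:,1],-np.ones(len(p))]
    T=m["camera_from_world"];R=T[:3,:3]
    return -R.T@T[:3,3], d@R
def onplane(m,uv,z):
    c,d=ray(m,uv); return (c+d*((z-c[2])/d[:,2])[:,None])[:,:2]
def proj(m,P):
    K=np.array([[m["fx"],0,m["cx"]],[0,m["fy"],m["cy"]],[0,0,1]])
    T=m["camera_from_world"]; q=np.asarray(P,float).reshape(-1,3)@T[:3,:3].T+T[:3,3]
    return cv2.projectPoints((q*[1,-1,-1])[:,None],np.zeros(3),np.zeros(3),K,m["D"])[0][:,0]
def blobs(img,lo,hi,amin=20):
    hsv=cv2.cvtColor(img,cv2.COLOR_RGB2HSV)
    k=cv2.inRange(hsv,np.array(lo),np.array(hi))
    cs,_=cv2.findContours(k,cv2.RETR_EXTERNAL,cv2.CHAIN_APPROX_NONE)
    return [c for c in cs if cv2.contourArea(c)>=amin]
E
python3 - <<'E'
from h import *
f=env.grab_frame("top"); m=env.camera_model("top")
cv2.imwrite("pics/t1.png",cv2.resize(f[190:350,150:490,::-1],None,fx=2.35,fy=2.35,interpolation=cv2.INTER_CUBIC))
for nm,lo,hi,z in(("green",(40,80,20),(90,255,160),11),("bronze",(3,120,60),(14,255,255),12),("white",(0,0,170),(180,70,255),30),("darkwood",(0,80,10),(20,255,110),14)):
    for c in blobs(f,lo,hi,15):
        x,y,w,h=cv2.boundingRect(c)
        if not(160<x<480 and 180<y<350):continue
        M=cv2.moments(c);u=[M['m10']/M['m00'],M['m01']/M['m00']]
        w_=onplane(m,c.reshape(-1,2),z).astype(np.float32)
        r=cv2.minAreaRect(w_)
        print(nm,np.round(u,1),cv2.contourArea(c),"rect",np.round(r[0],1),np.round(r[1],1),round(r[2],1),"cen",onplane(m,[u],z).round(1))
E
```

```text
green [398.4 317.9] 132.0 rect [ 448.  -203.8] [18.1 51.2] 63.9 cen [[ 448.2 -203.6]]
green [345.2 256.1] 188.0 rect [585.7 -82.1] [18.2 85.9] 79.5 cen [[585.3 -81.9]]
bronze [457.3 319.6] 317.5 rect [ 445.2 -336.5] [45.  45.8] 0.4 cen [[ 446.  -337.1]]
bronze [346.6 319.9] 401.0 rect [441.7 -87. ] [49.1 51.6] 1.0 cen [[441.9 -87.1]]
bronze [401.3 256.8] 325.5 rect [ 584.3 -211.2] [69.9 39.8] 43.6 cen [[ 585.9 -208.8]]
darkwood [457.5 319.6] 354.0 rect [ 446.4 -337.1] [47.1 48. ] 0.5 cen [[ 446. -337.]]
darkwood [348.7 319.4] 328.5 rect [443.  -91.3] [47.3 47.4] 45.8 cen [[443.3 -91.7]]
darkwood [233.7 288.8] 17.0 rect [506.1 168.7] [ 9.  11.4] 1.3 cen [[506.4 168.2]]
darkwood [188.8 287.9] 1107.0 rect [506.1 270.9] [77.1 78.9] 1.4 cen [[506.3 271. ]]
darkwood [189. 259.] 113.5 rect [571.9 273. ] [13.7 46.5] 1.1 cen [[571.9 273. ]]
darkwood [403.6 260.2] 390.5 rect [ 582.  -213.5] [79.7 41.9] 45.8 cen [[ 578.2 -213.8]]
darkwood [234.9 242.9] 519.0 rect [610.3 168.5] [58.6 57.7] 46.4 cen [[610.5 168.7]]
darkwood [190.1 225.3] 106.0 rect [649.9 273.7] [13.9 46.8] 0.9 cen [[649.2 273.5]]
```

View pics/t1.png

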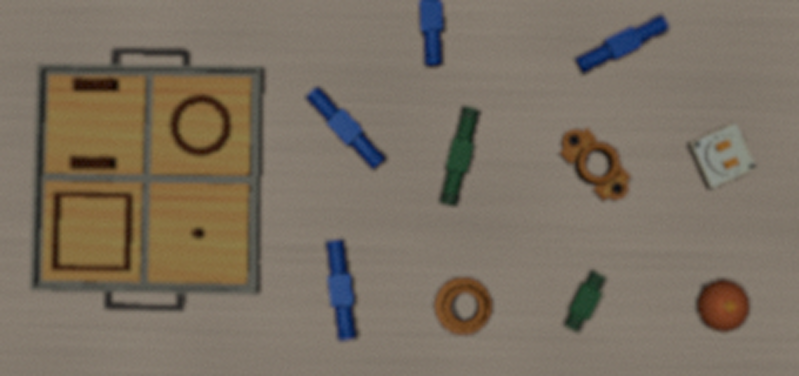

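```bash
cat >> h.py <<'E'
def go(x,y,z,yaw):
    s=env.state(); p=s["ee_pos"]; a=s["ee_rot"][2]
    t=np.radians(yaw); d=np.array([x,y,z])-p
    dy=(yaw-a+90)%180-90
    print("t",round(s["time_s"],1),"spin %.2f"%(-dy/8),"slide(after spin)",np.round([(d[0]*np.cos(t)+d[1]*np.sin(t))/30,(d[0]*np.sin(t)-d[1]*np.cos(t))/30,-d[2]/30],2),"w",round(s["gripper_width"],1),s["force"].round(1),"rot",s["ee_rot"].round(1),"yaw used",a+dy)
E
python3 -m jog '{"jaw":[91,91,91],"slide":[[0,0,0],[0,0,0],[0,0,0]],"spin":[-0.88,-0.88,-0.88]}'
python3 -m jog '{"jaw":[91,91,91,91,91,91,91,91,91,91],"slide":[[1,0.05,0],[1,0.05,0],[1,0.05,0],[1,0.05,0],[1,0.05,0],[1,0.05,0],[1,0.05,0],[1,0.05,0],[1,0.05,0],[1,0.05,0]],"spin":[0,0,0,0,0,0,0,0,0,0]}'
python3 -m jog '{"jaw":[91,91,91,91,91,91,91,91,91],"slide":[[1,0.05,0],[1,0.05,0],[1,0.05,0],[1,0.05,0],[1,0.05,0],[0.7,0.05,0],[0,0,0],[0,0,0],[0,0,0]],"spin":[0,0,0,0,0,0,0,0,0]}'
python3 - <<'E'
from h import *
m=env.camera_model("wrist"); f=env.grab_frame("wrist"); np.save("w1.npy",f)
cv2.imwrite("pics/w1.png",f[:,:,::-1])
print(m["fx"],m["D"],-m["camera_from_world"][:3,:3].T@m["camera_from_world"][:3,3]); print(proj(m,[584,-211,40]))
go(584,-211,8,45)
E
```

```text
time_s: 0.45
ee_pos: [232.7, -525.6, 213.6]
ee_rot: [-180.0, -0.0, 45.3]
force: [0.1, -0.4, 0.1]
gripper_width: 91.0
gripper_force: 0.0
time_s: 1.45
ee_pos: [456.2, -323.2, 213.7]
ee_rot: [-180.0, 0.0, 45.0]
force: [0.2, 0.2, 0.1]
gripper_width: 91.1
gripper_force: 0.0
time_s: 2.35
ee_pos: [582.0, -210.3, 213.8]
ee_rot: [-180.0, 0.0, 45.0]
force: [1.5, -0.5, -0.3]
gripper_width: 91.3
gripper_force: 0.0
421.8987711816568 [-0.06858507  0.          0.          0.          0.        ] [ 641.00065683 -152.51495124  384.71751735]
[[324.09283283 215.01252452]]
t 2.4 spin -0.01 slide(after spin) [0.04 0.06 6.87] w 91.1 [-0.4 -0.7  0.4] rot [-180.     0.    44.9] yaw used 44.99999999999999
```

View pics/w1.png

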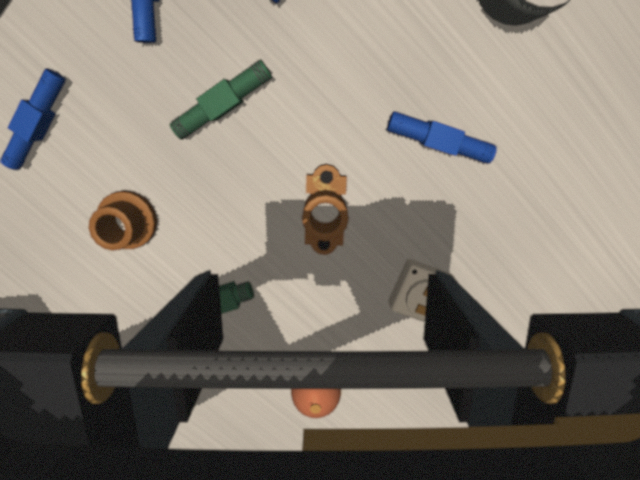

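```bash
python3 -m jog '{"jaw":[91,91,91,91,91,91,91,91,91],"slide":[[0.1,0.05,0],[0,0,1],[0,0,1],[0,0,1],[0,0,1],[0,0,1],[0,0,1],[0,0,0.85],[0,0,0]],"spin":[0,0,0,0,0,0,0,0,0]}' 30
python3 -m jog '{"jaw":[30,30,30,30,30,30,30,30,30,30],"slide":[[0,0,0],[0,0,0],[0,0,0],[0,0,0],[0,0,0],[0,0,0],[0,0,0],[0,0,0],[0,0,0],[0,0,0]],"spin":[0,0,0,0,0,0,0,0,0,0]}' 30
python3 - <<'E'
from h import *
m=env.camera_model("wrist"); f=env.grab_frame("wrist")
cv2.imwrite("pics/w2.png",f[:,:,::-1])
s=env.state();print(s["gripper_width"],s["gripper_force"],s["force"],s["ee_pos"])
go(506.2,167.5,160,45)
# long stud from the earlier wrist picture: pose then = TCP (582,-210.3,213.8) yaw 45
E
```

```text
time_s: 3.3
ee_pos: [583.1, -208.2, 5.1]
ee_rot: [-179.6, 0.2, 45.0]
force: [-1.0, 0.9, 0.3]
gripper_width: 90.7
gripper_force: 0.0
time_s: 4.3
ee_pos: [586.0, -208.6, 8.7]
ee_rot: [180.0, -0.0, 45.0]
force: [-0.9, 0.4, 2.6]
gripper_width: 39.6
gripper_force: 30.0
40.0037993360295 30.000540632754564 [-0.76126935  0.19671388  3.32578903] [ 586.0082254  -208.60210823    8.65449818]
t 4.3 spin 0.00 slide(after spin) [  6.98 -10.75  -5.04] w 40.0 [-0.8  0.2  3.3] rot [180.  -0.  45.] yaw used 45.0
```

View pics/w2.png

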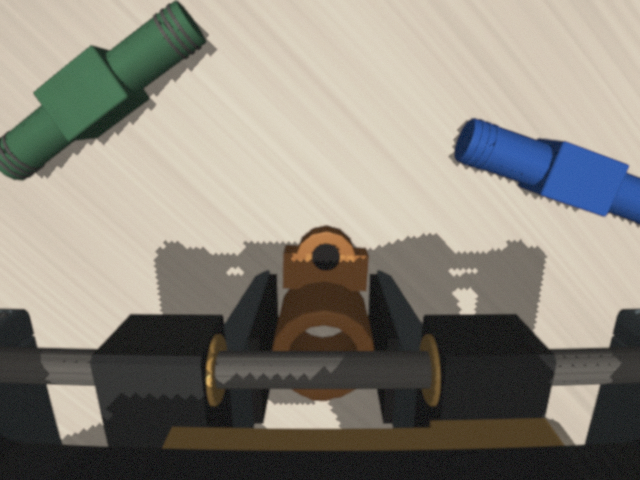

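```bash
python3 -m jog '{"jaw":[30,30,30,30,30,30],"slide":[[0,0,-0.5],[0,0,-1],[0,0,-1],[0,0,-1],[0,0,-1],[0,0,-0.5]],"spin":[0,0,0,0,0,0]}' 40
python3 -m jog '{"jaw":[30,30,30,30,30,30,30,30,30,30],"slide":[[0.6,-1,0],[0.6,-1,0],[0.6,-1,0],[0.6,-1,0],[0.6,-1,0],[0.6,-1,0],[0.6,-1,0],[0.6,-1,0],[0.6,-1,0],[0.6,-1,0]],"spin":[0,0,0,0,0,0,0,0,0,0]}'
python3 -m jog '{"jaw":[30,30,30,30,30],"slide":[[0.6,-0.75,0],[0.4,0,0],[0,0,0],[0,0,0],[0,0,0]],"spin":[0,0,0,0,0]}'
python3 - <<'E'
from h import *
f=env.grab_frame("wrist"); m=env.camera_model("wrist")
cv2.imwrite("pics/w3.png",f[:,:,::-1])
print(proj(m,[[506.2,167.5,8],[506.2,167.5,22]]))
go(506.2,167.5,18,45)
E
```

```text
time_s: 4.95
ee_pos: [586.5, -208.9, 160.0]
ee_rot: [179.9, -0.0, 45.0]
force: [0.0, 0.1, -4.1]
gripper_width: 39.8
gripper_force: 40.0
time_s: 5.95
ee_pos: [499.8, 131.8, 157.1]
ee_rot: [-179.9, 0.1, 45.0]
force: [0.7, 0.2, -4.6]
gripper_width: 39.7
gripper_force: 40.0
time_s: 6.45
ee_pos: [506.2, 166.6, 157.9]
ee_rot: [-180.0, 0.1, 44.9]
force: [-0.7, 0.5, -4.8]
gripper_width: 39.5
gripper_force: 40.0
[[320.92852558 222.49280071]
 [320.85902849 227.1081936 ]]
t 6.5 spin -0.01 slide(after spin) [ 0.02 -0.02  4.67] w 39.1 [ 0.1  0.3 -5.5] rot [-1.80e+02  1.00e-01  4.49e+01] yaw used 45.0
```

View pics/w3.png

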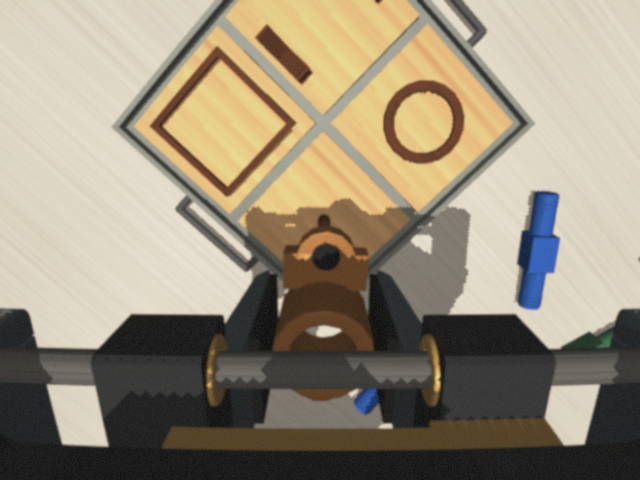

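```bash
python3 - <<'E'
from h import *
f=env.grab_frame("wrist"); m=env.camera_model("wrist")
for c in blobs(f,(0,80,10),(20,255,110),40):
    x,y,w,h=cv2.boundingRect(c)
    if y>215: continue
    z=26 if cv2.contourArea(c)<1500 else 14
    r=cv2.minAreaRect(onplane(m,c.reshape(-1,2),z).astype(np.float32))
    print(x,y,w,h,np.round(r[0],1),np.round(r[1],1),round(r[2],1))
print(onplane(m,[[324,219]],22))
E
```

```text
271 214 106 138 [471.2 129.8] [119.6  89.4] 44.9
262 93 28 29 [545.6 251.4] [ 2.9 25.2] 0.0
384 82 78 80 [612.7 169.2] [56.  56.5] 47.0
152 56 111 139 [509.2 269.4] [67.4 71.8] 0.1
258 27 53 56 [574.4 270. ] [ 9.9 41.4] 0.1
[[512.41317751 170.37162919]]
```

```bash
python3 -m jog '{"jaw":[30,30,30,30,30,30,30,30,30,30],"slide":[[0.12,0,0],[0,0,1],[0,0,1],[0,0,1],[0,0,0.7],[0,0,0.3],[0,0,0.3],[0,0,0.3],[0,0,0],[0,0,0]],"spin":[0,0,0,0,0,0,0,0,0,0]}' 40
python3 - <<'E'
from h import *
go(508.5,168.5,17.0,45)
E
```

```text
time_s: 7.55
ee_pos: [509.5, 170.6, 20.9]
ee_rot: [180.0, -0.1, 45.0]
force: [0.8, -0.1, -4.2]
gripper_width: 39.7
gripper_force: 40.0
t 7.5 spin -0.00 slide(after spin) [-0.07  0.03  0.13] w 39.7 [ 0.8 -0.1 -4.2] rot [ 1.8e+02 -1.0e-01  4.5e+01] yaw used 45.00000000000001
```

```bash
python3 -m jog '{"jaw":[30,30,60,60,60,60,60,60,60],"slide":[[-0.05,0,0.12],[0,0,0],[0,0,0],[0,0,0],[0,0,0],[0,0,0],[0,0,0],[0,0,-0.5],[0,0,-1]],"spin":[0,0,0,0,0,0,0,0,0]}' 
python3 -m jog '{"jaw":[60,60,60,60,91,91],"slide":[[0,0,-1],[0,0,-1],[0,0,-1],[0,0,-0.8],[0,0,0],[0,0,0]],"spin":[0,0,0,0,0,0]}' 
python3 - <<'E'
from h import *
f=env.grab_frame("wrist"); m=env.camera_model("wrist")
np.save("w4.npy",f)
cv2.imwrite("pics/w4.png",f[:,:,::-1])
f=env.grab_frame("top"); m=env.camera_model("top")
for c in blobs(f,(40,80,20),(90,255,160),50):
    r=cv2.minAreaRect(onplane(m,c.reshape(-1,2),11).astype(np.float32)); print(r)
go(586,-82,160,90)
E
```

```text
time_s: 8.45
ee_pos: [506.1, 168.8, 60.4]
ee_rot: [-179.9, 0.3, 45.0]
force: [1.0, 0.0, -0.1]
gripper_width: 60.1
gripper_force: 0.0
time_s: 9.05
ee_pos: [507.7, 169.3, 175.6]
ee_rot: [180.0, -0.0, 45.0]
force: [0.1, 0.0, -1.1]
gripper_width: 73.0
gripper_force: 0.0
((286.9829406738281, 693.4556884765625), (127.57814025878906, 65.61103820800781), 1.3940935134887695)
((448.46563720703125, -204.02830505371094), (18.115018844604492, 52.25484085083008), 63.94183349609375)
((585.4163208007812, -82.23796844482422), (18.075355529785156, 89.09065246582031), 76.87271881103516)
t 9.2 spin -5.62 slide(after spin) [-8.37  2.64  0.48] w 81.0 [-0.8  0.1  0.1] rot [-179.9    0.2   45. ] yaw used 90.0
```

View pics/w4.png

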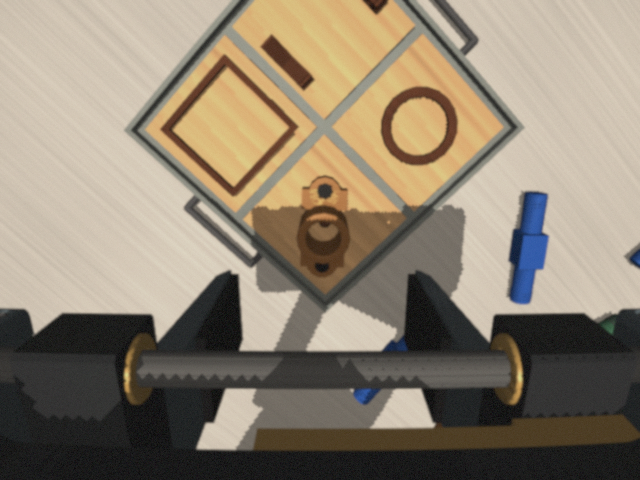

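```bash
python3 -m jog '{"jaw":[91,91,91,91,91,91,91,91],"slide":[[0,0,0],[0,0,0],[0,0,0],[0,0,0],[0,0,0],[0,0,0],[0,0,0],[0,0,0]],"spin":[0.92,0.92,0.92,0.92,0.92,0.92,0.92,0.88]}' 
python3 -m jog '{"jaw":[70,70,70,70,70,70,70,70,70,70],"slide":[[0.56,0.94,0],[0.56,0.94,0],[0.56,0.94,0],[0.56,0.94,0],[0.56,0.94,0],[0.56,0.94,0],[0.56,0.94,0],[0.56,0.94,0],[0,0,0],[0,0,0]],"spin":[0,0,0,0,0,0,0,0,0,0]}' 
python3 - <<'E'
from h import *
f=env.grab_frame("wrist"); m=env.camera_model("wrist")
cv2.imwrite("pics/w5.png",f[:,:,::-1])
for c in blobs(f,(40,80,20),(90,255,200),300):
    b=cv2.boundingRect(c)
    r=cv2.minAreaRect(onplane(m,c.reshape(-1,2),11).astype(np.float32)); print(b,r)
go(586,-82,3.5,-13.5)
E
```

```text
time_s: 9.95
ee_pos: [507.0, 169.1, 174.0]
ee_rot: [179.9, 0.2, -13.9]
force: [0.5, 0.5, 0.1]
gripper_width: 91.1
gripper_force: 0.0
time_s: 10.95
ee_pos: [584.9, -81.7, 174.1]
ee_rot: [-180.0, 0.2, -13.6]
force: [-0.0, 0.4, 0.2]
gripper_width: 70.0
gripper_force: 0.0
(310, 172, 25, 91) ((585.972412109375, -80.90392303466797), (19.50895881652832, 75.51559448242188), 76.81635284423828)
t 11.0 spin -0.01 slide(after spin) [0.04 0.02 5.7 ] w 70.1 [ 0.   0.9 -0.1] rot [-180.     0.2  -13.6] yaw used -13.5
```

View pics/w5.png

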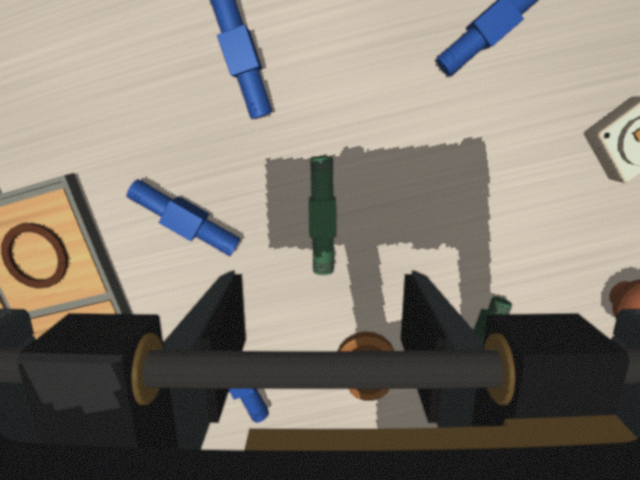

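```bash
python3 - <<'E'
from h import *
m=env.camera_model("wrist")
p=onplane(m,[[321,157],[323,273],[322,211],[322,214]],14);print(p,p[:2].mean(0)); c=p[:2].mean(0)
go(c[0],c[1],3.5,-13.5)
E
```

```text
[[634.49434221 -91.86526574]
 [540.63647374 -70.73935178]
 [592.62122321 -82.49751748]
 [590.21876198 -81.91420867]] [587.56540798 -81.30230876]
t 11.0 spin -0.01 slide(after spin) [ 0.09 -0.01  5.7 ] w 70.1 [ 0.   0.9 -0.1] rot [-180.     0.2  -13.6] yaw used -13.5
```

```bash
python3 -m jog '{"jaw":[70,70,70,70,70,70,70,70,70],"slide":[[0.08,0,0],[0,0,1],[0,0,1],[0,0,1],[0,0,1],[0,0,1],[0,0,0.65],[0,0,0],[0,0,0]],"spin":[-0.1,0,0,0,0,0,0,0,0]}' 30
python3 -m jog '{"jaw":[10,10,10,10,10,10,10,10,10,10],"slide":[[0,0,0],[0,0,0],[0,0,0],[0,0,0],[0,0,0],[0,0,0],[0,0,0],[0,0,0],[0,0,0],[0,0,0]],"spin":[0,0,0,0,0,0,0,0,0,0]}' 30
python3 -m jog '{"jaw":[10,10,10,10,10,10],"slide":[[0,0,-0.5],[0,0,-1],[0,0,-1],[0,0,-1],[0,0,-1],[0,0,-0.5]],"spin":[0,0,0,0,0,0]}' 40
python3 - <<'E'
from h import *
go(611.5,270.5,155,0)
E
```

```text
time_s: 11.9
ee_pos: [588.3, -81.3, 6.7]
ee_rot: [180.0, -0.0, -12.7]
force: [0.1, -0.5, 0.1]
gripper_width: 69.9
gripper_force: 0.0
time_s: 12.9
ee_pos: [588.0, -82.1, 6.4]
ee_rot: [180.0, -0.0, -12.8]
force: [-1.7, -0.6, 1.9]
gripper_width: 21.6
gripper_force: 30.0
time_s: 13.5
ee_pos: [588.8, -82.1, 158.5]
ee_rot: [-180.0, -0.2, -12.8]
force: [0.7, -0.0, -3.2]
gripper_width: 21.8
gripper_force: 40.0
t 13.5 spin -1.59 slide(after spin) [  0.76 -11.75   0.12] w 21.8 [ 0.7 -0.  -3.2] rot [-180.    -0.2  -12.8] yaw used 3.552713678800501e-15
```

```bash
python3 -m jog '{"jaw":[10,10],"slide":[[0,0,0],[0,0,0]],"spin":[-0.8,-0.8]}' 40
python3 -m jog '{"jaw":[10,10,10,10,10,10,10,10,10,10],"slide":[[0.08,-1,0],[0.08,-1,0],[0.08,-1,0],[0.08,-1,0],[0.08,-1,0],[0.08,-1,0],[0.08,-1,0],[0.08,-1,0],[0.08,-1,0],[0,-1,0]],"spin":[0,0,0,0,0,0,0,0,0,0]}'
python3 -m jog '{"jaw":[10,10,10,10,10,10],"slide":[[0,-1,0],[0,-0.75,0],[0,0,0],[0,0,0],[0,0,0],[0,0,0]],"spin":[0,0,0,0,0,0]}'
python3 - <<'E'
from h import *
m=env.camera_model("wrist");f=env.grab_frame("wrist")
cv2.imwrite("pics/w6.png",f[:,:,::-1])
for c in blobs(f,(0,80,10),(20,255,110),40):
    b=cv2.boundingRect(c)
    r=cv2.minAreaRect(onplane(m,c.reshape(-1,2),26).astype(np.float32)); print(b,np.round(r[0],1),np.round(r[1],1),r[2])
print(onplane(m,[[0,0]],155))
for c in blobs(f,(40,80,20),(90,255,200),300):
    print("green",cv2.boundingRect(c))
go(611.5,270.5,22,0)
E
```

```text
time_s: 13.7
ee_pos: [587.7, -82.0, 156.3]
ee_rot: [180.0, 0.0, 0.3]
force: [-0.2, -0.4, -3.0]
gripper_width: 21.9
gripper_force: 40.0
time_s: 14.7
ee_pos: [609.0, 219.0, 155.2]
ee_rot: [180.0, 0.1, 0.0]
force: [1.3, -0.2, -2.9]
gripper_width: 21.7
gripper_force: 40.0
time_s: 15.3
ee_pos: [609.3, 269.4, 156.2]
ee_rot: [180.0, 0.0, -0.0]
force: [-0.2, -0.4, -3.2]
gripper_width: 22.0
gripper_force: 40.0
(116, 419, 401, 34) [421.3 275.4] [ 35.3 364.3] 0.10973212122917175
(381, 334, 16, 74) [488.  214.3] [71.1 12.7] 2.5364203453063965
(250, 334, 16, 74) [488.3 323.4] [12.1 71.2] 86.2419662475586
(386, 305, 109, 34) [537.9 173.4] [94.6 16.5] 76.37918090820312
(290, 231, 12, 45) [592.  288.2] [ 8.3 35.1] 84.5083999633789
(414, 183, 77, 76) [616.7 172.9] [57.5 56.6] 47.16481018066406
(288, 165, 61, 19) [651.3 272.3] [42.9 12.8] 89.91566467285156
[[738.00075488 393.81151435]]
green (295, 235, 57, 116)
green (303, 204, 41, 13)
t 15.3 spin -0.00 slide(after spin) [ 0.07 -0.04  4.47] w 21.7 [ 0.6 -0.3 -3. ] rot [180.   0.  -0.] yaw used 5.162537064506978e-15
```

View pics/w6.png

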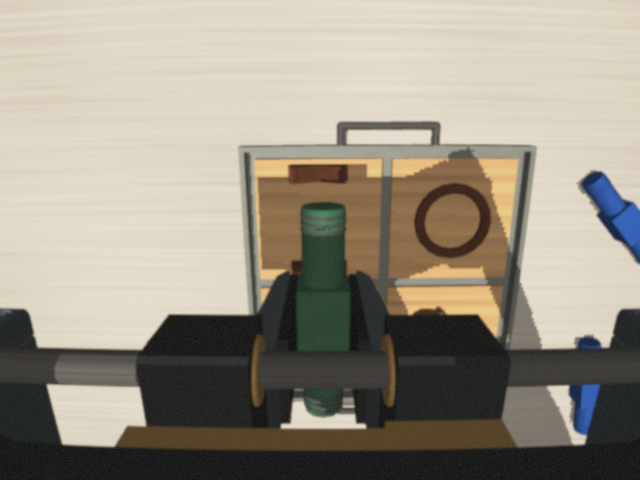

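```bash
python3 -m jog '{"jaw":[10,10,10,10,10,10,10,10,10,10],"slide":[[0.1,-0.06,0],[0,0,1],[0,0,1],[0,0,1],[0,0,0.8],[0,0,0.3],[0,0,0.2],[0,0,0.15],[0,0,0],[0,0,0]],"spin":[0,0,0,0,0,0,0,0,0,0]}' 40
python3 - <<'E'
from h import *
go(612.5,271.3,21.4,0)
E
```

```text
time_s: 16.35
ee_pos: [613.1, 272.6, 23.9]
ee_rot: [-180.0, -0.1, 0.0]
force: [-0.2, -0.3, -3.6]
gripper_width: 21.4
gripper_force: 40.0
t 16.4 spin 0.00 slide(after spin) [-0.02  0.04  0.08] w 21.4 [-0.2 -0.3 -3.6] rot [-1.8e+02 -1.0e-01  0.0e+00] yaw used -4.8780424144467815e-15
```

```bash
python3 -m jog '{"jaw":[10,10,10],"slide":[[0,0.03,0.1],[0,0,0],[0,0,0]],"spin":[0,0,0]}' 40
python3 -m jog '{"jaw":[45,45,45,45,45,45,45,45,45,45],"slide":[[0,0,0],[0,0,0],[0,0,0],[0,0,0],[0,0,-0.3],[0,0,-1],[0,0,-1],[0,0,-1],[0,0,-1],[0,0,-0.5]],"spin":[0,0,0,0,0,0,0,0,0,0]}' 
python3 - <<'E'
from h import *
env.state()
m=env.camera_model("wrist");f=env.grab_frame("wrist")
t=env.grab_frame("top"); a=cv2.resize(t[200:340,150:490,::-1],(680,280)); 
b=cv2.resize(env.grab_frame("side")[180:260,200:370,::-1],(680,320),interpolation=cv2.INTER_CUBIC)
cv2.imwrite("pics/c7.png",np.vstack([a,b])[:600])
tm=env.camera_model("top")
c=max(blobs(t,(3,120,60),(14,255,255),50),key=lambda c:cv2.boundingRect(c)[0]); print(cv2.boundingRect(c), cv2.minAreaRect(onplane(tm,c.reshape(-1,2),30).astype(np.float32)))
go(444,-332,160,0)
E
```

```text
time_s: 16.65
ee_pos: [613.5, 272.3, 22.0]
ee_rot: [-179.9, -0.2, 0.0]
force: [-1.5, 1.6, 6.7]
gripper_width: 21.2
gripper_force: 40.0
time_s: 17.65
ee_pos: [613.6, 271.9, 167.9]
ee_rot: [-179.9, -0.3, 0.0]
force: [-0.7, 0.3, 0.2]
gripper_width: 44.6
gripper_force: 0.0
(447, 310, 21, 21) ((445.89703369140625, -332.0798034667969), (44.34157180786133, 45.12136459350586), 0.37689369916915894)
t 17.8 spin 0.01 slide(after spin) [-5.63 20.12  0.18] w 44.9 [-0.6 -0.5 -0.5] rot [-179.9   -0.2    0. ] yaw used -4.850286838831153e-15
```

View pics/c7.png

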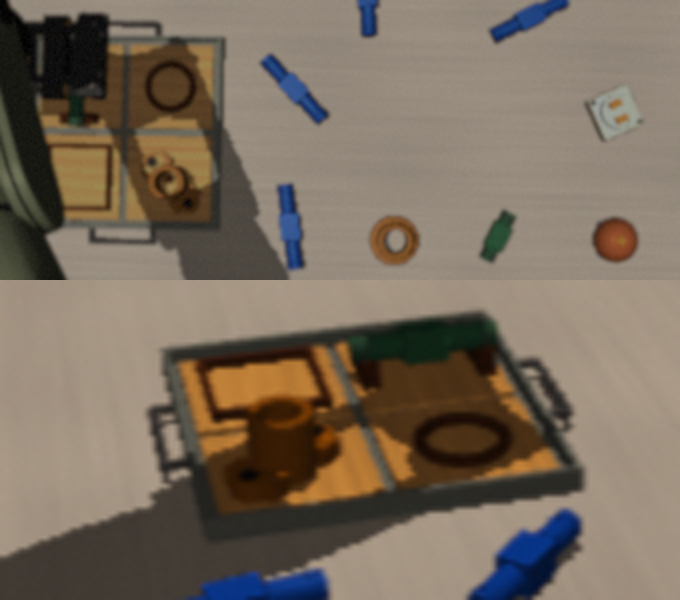

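```bash
python3 -m jog '{"jaw":[45,45,45,45,45,80,80,80,80,80],"slide":[[-0.28,1,0],[-0.28,1,0],[-0.28,1,0],[-0.28,1,0],[-0.28,1,0],[-0.28,1,0],[-0.28,1,0],[-0.28,1,0],[-0.28,1,0],[-0.28,1,0]],"spin":[0,0,0,0,0,0,0,0,0,0]}' 
python3 -m jog '{"jaw":[80,80,80,80,80,80,80,80,80,80],"slide":[[-0.28,1,0],[-0.28,1,0],[-0.28,1,0],[-0.28,1,0],[-0.28,1,0],[-0.28,1,0],[-0.28,1,0],[-0.28,1,0],[-0.28,1,0],[-0.28,1,0]],"spin":[0,0,0,0,0,0,0,0,0,0]}' 
python3 -m jog '{"jaw":[80,80,80],"slide":[[0,0,0],[0,0,0],[0,0,0]],"spin":[0,0,0]}' 
python3 - <<'E'
from h import *
m=env.camera_model("wrist");f=env.grab_frame("wrist")
np.save("w8.npy",f);cv2.imwrite("pics/w8.png",f[:,:,::-1])
for c in blobs(f,(0,120,40),(14,255,255),300):
    b=cv2.boundingRect(c)
    print(b,onplane(m,[[b[0]+b[2]/2,b[1]+b[3]/2]],30))
for c in blobs(f,(0,0,150),(180,70,255),300):
    b=cv2.boundingRect(c); print("white",b,cv2.contourArea(c))
go(445.9,-332,11,0)
E
```

```text
time_s: 18.8
ee_pos: [527.1, -29.8, 162.3]
ee_rot: [-180.0, 0.2, 0.0]
force: [-0.1, -0.1, -0.7]
gripper_width: 79.6
gripper_force: 0.0
time_s: 19.8
ee_pos: [443.5, -329.3, 162.3]
ee_rot: [-179.9, 0.1, 0.0]
force: [0.4, -0.1, -0.7]
gripper_width: 79.8
gripper_force: 0.0
time_s: 20.1
ee_pos: [444.5, -327.6, 163.1]
ee_rot: [-179.9, 0.1, 0.1]
force: [-0.4, -0.5, 0.1]
gripper_width: 80.1
gripper_force: 0.0
(298, 191, 66, 65) [[ 449.26951881 -333.9222689 ]]
(0, 190, 69, 66) [[ 449.98494151 -106.00780204]]
white (330, 389, 122, 40) 3628.0
white (310, 257, 105, 79) 4624.5
white (0, 0, 640, 351) 164417.0
t 20.1 spin 0.01 slide(after spin) [0.04 0.15 5.08] w 79.9 [ 0.2 -0.5  0.6] rot [-1.799e+02  1.000e-01  1.000e-01] yaw used 2.8449465006019636e-15
```

View pics/w8.png

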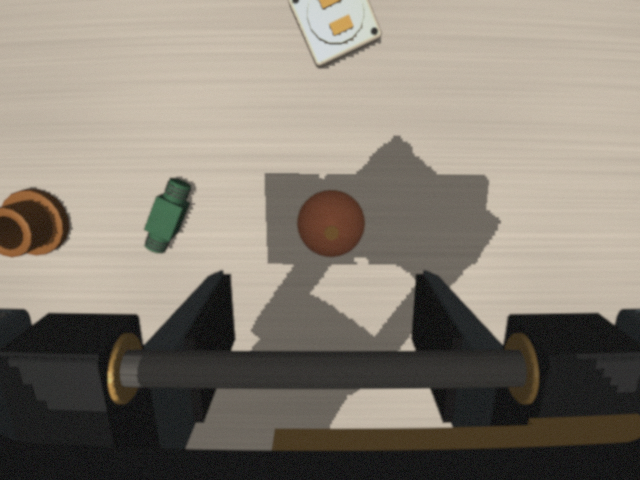

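```bash
python3 -m jog '{"jaw":[80,80,80,80,80,80,80,80,80],"slide":[[0.1,0.18,0],[0,0,1],[0,0,1],[0,0,1],[0,0,1],[0,0,0.7],[0,0,0.37],[0,0,0],[0,0,0]],"spin":[0,0,0,0,0,0,0,0,0]}' 15
python3 -m jog '{"jaw":[30,30,30,30,30,30,30,30,30,30],"slide":[[0,0,0],[0,0,0],[0,0,0],[0,0,0],[0,0,0],[0,0,0],[0,0,0],[0,0,0],[0,0,0],[0,0,0]],"spin":[0,0,0,0,0,0,0,0,0,0]}' 15
python3 -m jog '{"jaw":[30,30,30,30,30,30],"slide":[[0,0,-0.5],[0,0,-1],[0,0,-1],[0,0,-1],[0,0,-1],[0,0,-0.5]],"spin":[0,0,0,0,0,0]}' 15
python3 - <<'E'
from h import *
go(612,169,160,0)
E
```

```text
time_s: 21.05
ee_pos: [448.6, -334.5, 12.5]
ee_rot: [179.9, -0.1, 0.1]
force: [0.5, -0.8, -0.1]
gripper_width: 80.1
gripper_force: 0.0
time_s: 22.05
ee_pos: [447.9, -334.2, 12.2]
ee_rot: [180.0, -0.0, 0.0]
force: [0.5, 1.4, 5.5]
gripper_width: 49.1
gripper_force: 15.0
time_s: 22.65
ee_pos: [448.6, -334.8, 164.0]
ee_rot: [179.9, -0.2, 0.0]
force: [0.7, -0.1, -0.8]
gripper_width: 49.3
gripper_force: 15.0
t 22.6 spin 0.01 slide(after spin) [  5.45 -16.79   0.13] w 49.3 [ 0.7 -0.1 -0.8] rot [179.9  -0.2   0. ] yaw used 6.446232436729815e-15
```

```bash
python3 -m jog '{"jaw":[30,30,30,30,30,30,30,30,30,30],"slide":[[0.32,-1,0],[0.32,-1,0],[0.32,-1,0],[0.32,-1,0],[0.32,-1,0],[0.32,-1,0],[0.32,-1,0],[0.32,-1,0],[0.32,-1,0],[0.32,-1,0]],"spin":[0,0,0,0,0,0,0,0,0,0]}' 
python3 -m jog '{"jaw":[30,30,30,30,30,30,30,30,30,30],"slide":[[0.32,-1,0],[0.32,-1,0],[0.32,-1,0],[0.32,-1,0],[0.32,-1,0],[0.32,-1,0],[0.32,-0.8,0],[0,0,0],[0,0,0],[0,0,0]],"spin":[0,0,0,0,0,0,0,0,0,0]}' 
python3 - <<'E'
from h import *
m=env.camera_model("wrist");f=env.grab_frame("wrist")
cv2.imwrite("pics/w9.png",f[:,:,::-1]); print(proj(m,[[612,169,14],[612+30,169,14]]))
go(612,169,20.5,0)
E
```

```text
time_s: 23.65
ee_pos: [543.5, -32.8, 161.1]
ee_rot: [180.0, 0.1, 0.0]
force: [0.1, 0.1, 0.3]
gripper_width: 49.3
gripper_force: 15.0
time_s: 24.65
ee_pos: [610.1, 169.1, 161.2]
ee_rot: [179.9, 0.1, 0.0]
force: [0.6, -0.6, -0.7]
gripper_width: 49.2
gripper_force: 15.0
[[322.18298982 222.52583957]
 [322.14934242 184.14584157]]
t 24.7 spin -0.00 slide(after spin) [ 0.06 -0.    4.7 ] w 49.1 [ 0.4 -0.3 -1.3] rot [180.   0.  -0.] yaw used 5.242334344401911e-15
```

View pics/w9.png

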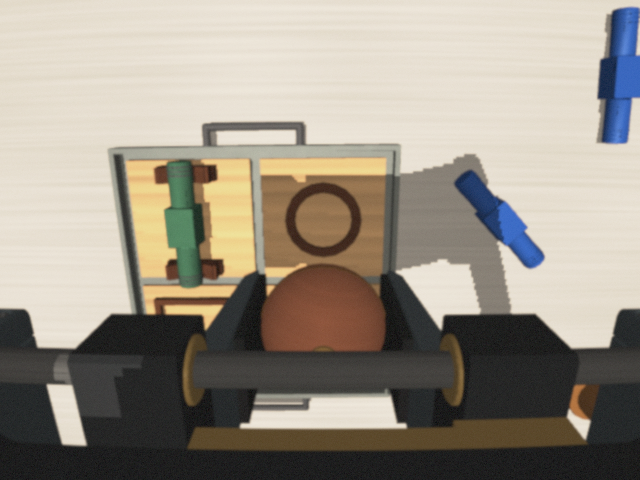

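```bash
python3 -m jog '{"jaw":[30,30,30,30,30,30,30,30,30,30],"slide":[[0.08,0.02,0],[0,0,1],[0,0,1],[0,0,1],[0,0,0.8],[0,0,0.4],[0,0,0.3],[0,0,0.15],[0,0,0],[0,0,0]],"spin":[0,0,0,0,0,0,0,0,0,0]}'
python3 - <<'E'
from h import *
go(612.5,168.5,20.3,0)
E
```

```text
time_s: 25.7
ee_pos: [613.8, 169.5, 23.3]
ee_rot: [-180.0, -0.1, 0.0]
force: [-0.1, 0.8, -1.5]
gripper_width: 48.9
gripper_force: 15.0
t 25.7 spin 0.00 slide(after spin) [-0.04  0.03  0.1 ] w 48.9 [-0.1  0.8 -1.5] rot [-1.8e+02 -1.0e-01  0.0e+00] yaw used -5.370703881624195e-15
```

```bash
python3 -m jog '{"jaw":[30,30,30],"slide":[[-0.03,0.02,0.1],[0,0,0],[0,0,0]],"spin":[0,0,0]}'
python3 -m jog '{"jaw":[66,66,66,66,66,66,66,66,66,66],"slide":[[0,0,0],[0,0,0],[0,0,0],[0,0,0],[0,0,-0.3],[0,0,-1],[0,0,-1],[0,0,-1],[0,0,-1],[0,0,-0.5]],"spin":[0,0,0,0,0,0,0,0,0,0]}' 
python3 - <<'E'
from h import *
m=env.camera_model("wrist");f=env.grab_frame("wrist")
for c in blobs(f,(0,150,40),(14,255,255),300):
    b=cv2.boundingRect(c); print(b,onplane(m,[[b[0]+b[2]/2,b[1]+b[3]/2]],38))
t=env.grab_frame("top");tm=env.camera_model("top")
cv2.imwrite("pics/w10.png",np.hstack([f[:400,80:480,::-1],cv2.resize(t[230:280,430:480,::-1],(400,400),interpolation=cv2.INTER_CUBIC)]))
for c in blobs(t,(0,0,130),(180,60,255),100):
    b=cv2.boundingRect(c)
    if 430<b[0]<470 and b[1]<270: print(b,cv2.minAreaRect(onplane(tm,c.reshape(-1,2),24).astype(np.float32)))
go(575,-330,160,20)
E
```

```text
time_s: 26.0
ee_pos: [613.1, 169.1, 20.2]
ee_rot: [-180.0, -0.1, 0.0]
force: [1.6, 0.4, 3.1]
gripper_width: 49.1
gripper_force: 15.0
time_s: 27.0
ee_pos: [613.4, 169.1, 167.2]
ee_rot: [-179.9, -0.3, 0.0]
force: [0.2, -0.6, 0.0]
gripper_width: 66.3
gripper_force: 0.0
(289, 311, 43, 38) [[532.81810091 178.61681747]]
t 27.1 spin -2.50 slide(after spin) [-6.9  15.2   0.23] w 66.1 [-0.2 -0.7 -1.1] rot [-179.9   -0.4    0. ] yaw used 20.0
```

View pics/w10.png

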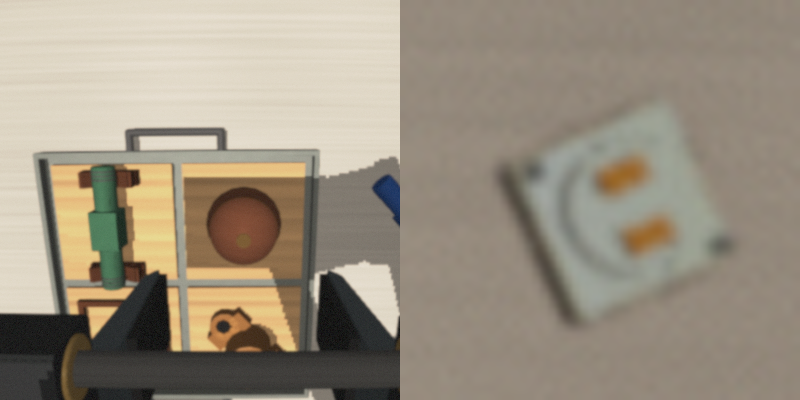

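```bash
python3 - <<'E'
from h import *
tm=env.camera_model("top")
p=onplane(tm,[[445.6,251.9],[463.1,242.5],[471.3,260.6],[452.5,269.4]],24);c=p.mean(0);print(p,c)
d=np.diff(np.vstack([p,p[:1]]),axis=0);print(np.degrees(np.arctan2(d[:,1],d[:,0])),np.linalg.norm(d,axis=1))
go(c[0],c[1],165,26)
E
```

```text
[[ 597.7210628  -307.29074813]
 [ 619.69937342 -347.33901728]
 [ 579.08424408 -365.95567505]
 [ 558.58311469 -322.96630286]] [ 588.77194875 -335.88793583]
[ -61.24221726 -155.37481459  115.49592897   21.82711916] [45.68271007 44.67850353 47.62753854 42.16043167]
t 27.1 spin -3.25 slide(after spin) [-8.13 14.77  0.06] w 66.1 [-0.2 -0.7 -1.1] rot [-179.9   -0.4    0. ] yaw used 26.0
```

```bash
python3 -m jog '{"jaw":[66,66,66,66],"slide":[[0,0,0],[0,0,0],[0,0,0],[0,0,0]],"spin":[-0.8,-0.8,-0.8,-0.8]}' 
python3 -m jog '{"jaw":[66,66,66,80,80,80,80,80,80,80],"slide":[[-0.54,0.98,0],[-0.54,0.98,0],[-0.54,0.98,0],[-0.54,0.98,0],[-0.54,0.98,0],[-0.54,0.98,0],[-0.54,0.98,0],[-0.54,0.98,0],[-0.54,0.98,0],[-0.54,0.98,0]],"spin":[0,0,0,0,0,0,0,0,0,0]}' 
python3 -m jog '{"jaw":[80,80,80,80,80,80,80,80],"slide":[[-0.54,0.98,0],[-0.54,0.98,0],[-0.54,0.98,0],[-0.54,0.98,0],[-0.54,0.98,0],[0,0,0],[0,0,0],[0,0,0]],"spin":[0,0,0,0,0,0,0,0]}' 
python3 - <<'E'
from h import *
m=env.camera_model("wrist");f=env.grab_frame("wrist")
cv2.imwrite("pics/w11.png",f[:,:,::-1]); print(proj(m,[588.8,-335.9,24]))
go(588.8,-335.9,10,25.5)
E
```

```text
time_s: 27.5
ee_pos: [611.3, 168.6, 161.9]
ee_rot: [-180.0, 0.1, 25.9]
force: [-0.1, 0.4, 0.1]
gripper_width: 66.1
gripper_force: 0.0
time_s: 28.5
ee_pos: [592.3, -167.5, 162.1]
ee_rot: [-179.9, 0.1, 25.6]
force: [0.0, 0.1, 0.5]
gripper_width: 79.8
gripper_force: 0.0
time_s: 29.3
ee_pos: [583.6, -332.8, 162.5]
ee_rot: [-179.9, 0.0, 25.7]
force: [0.5, 0.7, -0.8]
gripper_width: 80.3
gripper_force: 0.0
[[328.78978959 223.20536131]]
t 29.4 spin 0.03 slide(after spin) [0.1  0.17 5.09] w 79.7 [-0.3 -0.  -0.5] rot [-179.9    0.    25.7] yaw used 25.500000000000007
```

View pics/w11.png

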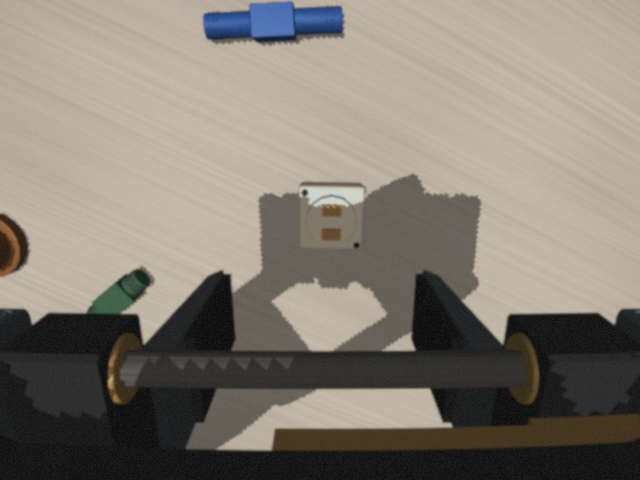

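```bash
python3 -m jog '{"jaw":[80,80,80,80,80,80,80,80,80],"slide":[[0.2,0.23,0],[0,0,1],[0,0,1],[0,0,1],[0,0,1],[0,0,0.7],[0,0,0.4],[0,0,0],[0,0,0]],"spin":[0,0,0,0,0,0,0,0,0]}' 15
python3 -m jog '{"jaw":[40,40,40,40,40,40,40,40,40,40],"slide":[[0,0,0],[0,0,0],[0,0,0],[0,0,0],[0,0,0],[0,0,0],[0,0,0],[0,0,0],[0,0,0],[0,0,0]],"spin":[0,0,0,0,0,0,0,0,0,0]}' 20
python3 -m jog '{"jaw":[40,40,40,40,40,40,40],"slide":[[0,0,-0.2],[0,0,-0.5],[0,0,-1],[0,0,-1],[0,0,-1],[0,0,-1],[0,0,-0.5]],"spin":[0,0,0,0,0,0,0]}' 25
python3 -m jog '{"jaw":[40,40,40,40],"slide":[[0,0,0],[0,0,0],[0,0,0],[0,0,0]],"spin":[0.8,0.8,0.8,0.8]}'
python3 - <<'E'
from h import *
go(508.5,271.5,165,0)
E
```

```text
time_s: 30.25
ee_pos: [593.3, -337.7, 11.2]
ee_rot: [179.9, -0.1, 25.7]
force: [0.0, -0.2, -0.5]
gripper_width: 79.8
gripper_force: 0.0
time_s: 31.25
ee_pos: [592.3, -337.5, 10.8]
ee_rot: [180.0, -0.0, 25.6]
force: [-2.0, 1.4, 5.7]
gripper_width: 49.7
gripper_force: 20.0
time_s: 31.95
ee_pos: [593.6, -338.4, 170.6]
ee_rot: [179.7, -0.2, 25.6]
force: [-0.1, 0.6, -1.9]
gripper_width: 49.4
gripper_force: 25.0
time_s: 32.35
ee_pos: [592.4, -337.7, 167.1]
ee_rot: [180.0, -0.0, -0.2]
force: [-0.5, -0.7, -1.2]
gripper_width: 50.0
gripper_force: 25.0
t 32.4 spin -0.03 slide(after spin) [ -2.8  -20.31   0.07] w 50.0 [-0.5 -0.7 -1.2] rot [180.   -0.   -0.2] yaw used -3.0253577421035516e-15
```

```bash
python3 -m jog '{"jaw":[40,40,40,40,40,40,40,40,40,40],"slide":[[-0.14,-1,0],[-0.14,-1,0],[-0.14,-1,0],[-0.14,-1,0],[-0.14,-1,0],[-0.14,-1,0],[-0.14,-1,0],[-0.14,-1,0],[-0.14,-1,0],[-0.14,-1,0]],"spin":[0,0,0,0,0,0,0,0,0,0]}' 
python3 -m jog '{"jaw":[40,40,40,40,40,40,40,40,40,40],"slide":[[-0.14,-1,0],[-0.14,-1,0],[-0.14,-1,0],[-0.14,-1,0],[-0.14,-1,0],[-0.14,-1,0],[-0.14,-1,0],[-0.14,-1,0],[-0.14,-1,0],[-0.14,-1,0]],"spin":[0,0,0,0,0,0,0,0,0,0]}' 
python3 -m jog '{"jaw":[40,40,40,40],"slide":[[0,-0.3,0],[0,0,0],[0,0,0],[0,0,0]],"spin":[0,0,0,0]}' 
python3 - <<'E'
from h import *
m=env.camera_model("wrist");f=env.grab_frame("wrist")
cv2.imwrite("pics/w12.png",f[:,:,::-1])
for c in blobs(f,(0,80,10),(20,255,110),200):
    b=cv2.boundingRect(c);print(b,onplane(m,[[b[0],b[1]],[b[0]+b[2],b[1]]],14).round(1))
go(508.5,271.5,18.8,0)
E
```

```text
time_s: 33.35
ee_pos: [550.1, -36.5, 167.2]
ee_rot: [180.0, -0.1, 0.0]
force: [1.6, 0.8, -1.3]
gripper_width: 49.7
gripper_force: 25.0
time_s: 34.35
ee_pos: [507.8, 263.7, 167.2]
ee_rot: [-180.0, -0.1, 0.0]
force: [1.5, -0.5, -1.4]
gripper_width: 49.8
gripper_force: 25.0
time_s: 34.75
ee_pos: [508.1, 270.2, 166.4]
ee_rot: [180.0, -0.0, -0.0]
force: [-0.3, -0.2, -1.6]
gripper_width: 50.2
gripper_force: 25.0
(189, 416, 401, 36) [[322.9 394.9]
 [317.1  12.4]]
(179, 333, 27, 74) [[410.5 394.4]
 [410.7 370.7]]
(441, 332, 26, 75) [[411.3 167.5]
 [411.  144.6]]
(412, 183, 86, 86) [[540.3 200.7]
 [540.6 133. ]]
(270, 176, 28, 71) [[545.7 310. ]
 [545.6 288.6]]
(299, 174, 71, 73) [[547.2 287.8]
 [547.1 233.4]]
(332, 129, 16, 20) [[580.7 262.7]
 [580.7 250.8]]
(421, 48, 50, 77) [[637.7 199.2]
 [638.3 162.9]]
(332, 17, 18, 23) [[657.9 263. ]
 [657.9 250.3]]
(289, 17, 17, 22) [[657.9 293.2]
 [657.9 281.2]]
t 34.8 spin -0.00 slide(after spin) [ 0.02 -0.04  4.92] w 50.2 [ 0.7  0.2 -0.6] rot [180.  -0.  -0.] yaw used 4.621303340002214e-15
```

View pics/w12.png

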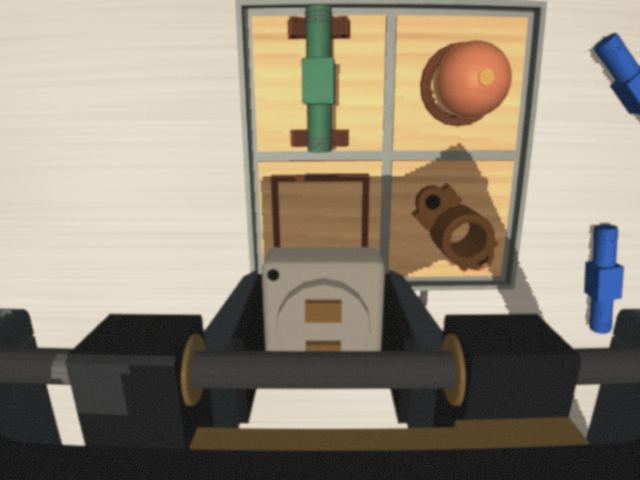

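```bash
python3 -m jog '{"jaw":[40,40,40,40,40,40,40,40,40,40],"slide":[[0,-0.05,0],[0,0,1],[0,0,1],[0,0,1],[0,0,0.8],[0,0,0.5],[0,0,0.3],[0,0,0.15],[0,0,0],[0,0,0]],"spin":[0,0,0,0,0,0,0,0,0,0]}'
python3 - <<'E'
from h import *
go(508,271.5,18.8,0)
E
```

```text
time_s: 35.8
ee_pos: [508.5, 273.1, 24.5]
ee_rot: [-180.0, -0.1, 0.0]
force: [0.3, 0.1, -0.8]
gripper_width: 49.6
gripper_force: 25.0
t 35.8 spin 0.00 slide(after spin) [-0.02  0.05  0.19] w 49.6 [ 0.3  0.1 -0.8] rot [-1.8e+02 -1.0e-01  0.0e+00] yaw used -1.5334955527634975e-15
```

```bash
python3 -m jog '{"jaw":[40,40,40,40,40,40,40,40],"slide":[[0,0.04,0.03],[0,0,0.03],[0,0,0.03],[0,0,0.03],[0,0,0.03],[0,0,0.02],[0,0,0],[0,0,0]],"spin":[0,0,0,0,0,0,0,0]}'

```

```text
time_s: 36.6
ee_pos: [507.8, 271.7, 18.8]
ee_rot: [180.0, 0.0, 0.0]
force: [-0.4, -0.2, 0.8]
gripper_width: 49.8
gripper_force: 25.0
```

```bash
python3 -m jog '{"jaw":[40,40,40,40],"slide":[[0,0,0.01],[0,0,0.01],[0,0,0],[0,0,0]],"spin":[0,0,0,0]}'
python3 -m jog '{"jaw":[53,56,60,64,66,66,66,66,66],"slide":[[0,0,0],[0,0,0],[0,0,0],[0,0,0],[0,0,0],[0,0,0],[0,0,-0.2],[0,0,-0.5],[0,0,-1]],"spin":[0,0,0,0,0,0,0,0,0]}'
python3 -m jog '{"jaw":[66,66,66,66,66,66,66,66,66,66],"slide":[[0,0,-1],[0,0,-1],[0,0,-1],[0,0,-1],[-1,0,-0.5],[-1,0,0],[-1,0,0],[-1,0,0],[0,0,0],[0,0,0]],"spin":[0,0,0,0,0,0,0,0,0,0]}'
python3 - <<'E'
from h import *
f=env.grab_frame("wrist")
cv2.imwrite("pics/w13.png",np.vstack([f[:260,80:580,::-1],cv2.resize(env.grab_frame("side")[180:260,200:370,::-1],(500,235),interpolation=cv2.INTER_CUBIC)]))
E
```

```text
time_s: 37.0
ee_pos: [507.8, 271.7, 18.8]
ee_rot: [-180.0, -0.0, 0.0]
force: [-2.1, -0.8, 7.0]
gripper_width: 49.8
gripper_force: 25.0
time_s: 37.9
ee_pos: [506.4, 270.9, 68.0]
ee_rot: [179.9, 0.3, 0.0]
force: [1.0, -0.3, -0.7]
gripper_width: 65.7
gripper_force: 0.0
time_s: 38.9
ee_pos: [388.0, 271.8, 204.8]
ee_rot: [-180.0, -0.1, 0.1]
force: [-0.5, 1.1, -0.3]
gripper_width: 65.7
gripper_force: 0.0
```

View pics/w13.png

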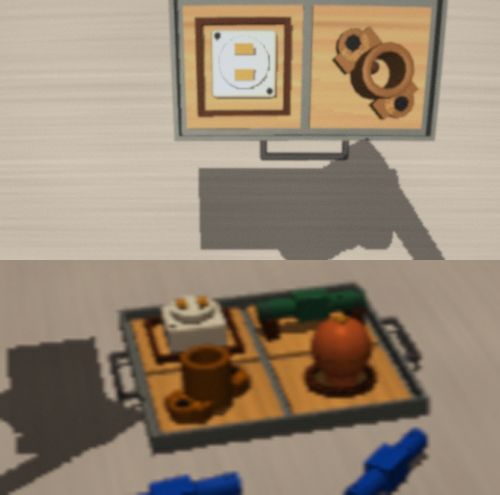

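The picture shows all four parts seated: the switch base flat in its frame near (244,63), the gland over its spigot near (385,70), and the ball and stud home in the side view.

```bash
python3 -c "
from workcell import env
print(env.job_done())"
```

```text
the job is handed in; nothing more can be done
None
```

The gland, long stud, float ball and switch base are each home in their seats, placed in the order asked, with the porcelain lowered gently and the bush and short stud left alone; I handed the job in at about 39 s, and no verdict came back.

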